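Empty the gate tray into the catch tray

TASK

While the small aluminium tray stands on the bench, swing its hinged end gate down and out until it lies level with the tray floor. Then lift the tray by its bridge handle and, with the gate's edge held close above the open grey catch tray, tip it gate end first so that all three clamp plates slide out through the gate end and into the catch tray. Finally set the empty tray back down flat on the bench, let go of it, and leave the other things on the bench where they stand.

Things in the scene. Friction and masses are not known exactly. Their poses are not given: they have to be found in the camera images.
- tray: loose bare-aluminium gate tray, 0.5 kg empty: three walls and a hinged end gate. 162 long (x) x 96 wide (y), walls 3 mm, wall tops at 44, floor top at 10 above its underside, on 6 mm feet (75 mm from centre along x). Origin at centre of underside, z up, x to the gate end (starts towards world -y within 20 degrees). Smooth floor: clamps slide from 22 to 31 degrees of tilt, 40 is sure
- tray_handle (a point): centre of the dark flat bridge bar across the tray's middle, along tray y: 12 thick (tray x), 24 tall, 96 long, 97 mm above the underside, free below, on an upright 24 mm wide strap at each side wall. Above the balance point: grip across its 12 mm (fingers closing along tray x), so that tilting the tool tilts the tray
- gate (a joint): angle of the end gate, rad: 0 shut (upright), grows as its top swings out and down (to tray +x), 1.571 stop, level with the floor. Starts shut or slightly ajar; stiff hinge (0.04 N m), stays where left. Can be pushed out from inside by its tab with closed fingers, then pressed down; press lightly, over 7 N tips the tray
- tray_hinge (a point): middle of the gate's hinge line, at tray x +81 mm, 10 mm above the tray's underside; the line runs along the tray's y
- gate_edge (a point): middle of the gate's free edge, 57 mm from the hinge: the top when shut, the outer end of the chute when lowered. The gate is a 4 mm plate on the outer (+x) side of the hinge line, 83 wide and 35 tall above the hinge, with a central tab 44 wide on up to 57 mm (23 mm above the wall tops); the tab's last 8 mm is a 6 mm thick dark lip
- clamp_0: one of three loose dark steel slotted clamp plates, each 66 x 26 x 10 mm, about 90 g, lying flat on the gate tray's floor at the start, long side roughly along the tray; origin at the centre of its underside, x along its length
- clamp_1: one of three loose dark steel slotted clamp plates, each 66 x 26 x 10 mm, about 90 g, lying flat on the gate tray's floor at the start, long side roughly along the tray; origin at the centre of its underside, x along its length
- clamp_2: one of three loose dark steel slotted clamp plates, each 66 x 26 x 10 mm, about 90 g, lying flat on the gate tray's floor at the start, long side roughly along the tray; origin at the centre of its underside, x along its length
- catch: grey plastic open catch tray fixed to the bench, 140 (its x) x 180 (its y) mm outside, 45 tall, walls and floor 5 mm; origin at the centre of its underside; its y axis is roughly world y. Stands to the right of the gate tray, in front of the grey controller box (124 mm tall)
- film_can: bystander: black sample can 31 mm wide, 52 tall, origin under its centre
- post_b: bystander: optic on a black post with foot, 75 x 56 x 133 mm, origin under its centre
- lens_ring: bystander: lens in a black ring, 54 mm wide, 13 tall, origin under its centre

How it is judged:
By the outcome, as a careful person would: the job done as asked, in the order asked, and still so for the second after the job is handed in, with the robot touching nothing.
It also fails if it takes over 64 s, if anything falls off the work surface, if the arm or the gripper's body presses on something with over 40 N, if the wrist force passes 120 N, or if a joint passes its speed limit or range.

ROBOT

A 7-joint arm with a two-finger parallel gripper is mounted at the origin on a cart in front of the work surface, level with it; the furniture and walls round the work are solid. World frame = base frame: x ahead of the robot, y to its left, z up, the work surface at z = 0. Lengths are in m, angles in rad, forces in N, time in s.
With the tool pointing down it reaches from about 0.425 to 0.825 m from the base axis. Payload 3.6 kg.
Tool frame: the origin (TCP) lies at the very end of the fingers, on their centre line; the grasp point (between the pads) lies 19 mm behind it; z points along the fingers, y is the line along which they close (so a half turn about z gives the same grasp; the last joint's range is limited). The gripper opens to 93 mm and grips with 3 to 60 N. Pads are 15 mm wide; open, the fingers measure 128 mm over their backs; the gripper's body (75 mm by 188 mm) begins 65 mm behind the grasp point.
Start: joints at [-1.308, 0.615, -0.013, 1.423, 0.008, 1.103, -0.04], TCP at [0.186, 0.623, 0.219] pointing down, gripper open.
Joint ranges: [-3.12, 3.12], [-0.3, 2.06], [-1.34, 1.32], [0.26, 2.42], [-1.36, 4.5], [0.01, 1.98], [-2.84, 2.84]. Speed limits (rad/s): [2.79, 2.79, 3.14, 3.14, 3.14, 3.14, 3.14].

INTERFACE

Orientations are given as a unit quaternion [x, y, z, w].
In Python, from plant import ctrl gives the robot as it stands. Calls block until the motion is done:
- ctrl.move_ptp(position, orientation): joint-space move of the TCP to a pose.
- ctrl.movel(position, ori=None, rate=0.15, contact_N=None): straight line of the TCP; ori=None keeps the orientation; rate is the mean speed in m/s. With contact_N (N) it stops when the force on the tool has changed by that much, and returns True; else False.
- ctrl.goto_joints(angles): joint-space move.
- ctrl.release() and ctrl.close(strength=None): open the fingers fully, or close them until they stop; strength is the grip in N (None keeps the last).
- ctrl.hold(seconds).
- ctrl.solve_ik(position, orientation): joint angles nearest the present ones, or None.
- ctrl.capture(name): name is "side" or "top"; returns a dict with "frame" (420x560x3 uint8, blue, green, red), "fov_y" (degrees; the focal length in pixels is half the picture's height over the tangent of half this angle, whatever the lens; pixels are square), "cx", "cy" (the principal point, pixels), "camera_from_world" (4x4, takes a point from world to camera coordinates). Camera axes: x right, y down, z forward; pixel columns grow to the right and rows downward; lengths in m; the calibration is good to about 2 mm. A picture is of the moment at which its call begins. There is no depth.
A pose or a line that the arm cannot do raises ctrl.MotionError and nothing moves.
- ctrl.hand_in(): hands the job in; it is judged then, once.
Readings, each from a call of its own:
- ctrl.get_time(): time.
- ctrl.get_qpos(): joint angles.
- ctrl.get_qvel(): joint speeds.
- ctrl.get_effort(): joint torques, N m.
- ctrl.get_position(): TCP position.
- ctrl.get_tool_rot(): TCP orientation.
- ctrl.get_wrist_force(): force on the tool from outside, world axes, zero at the start.
- ctrl.get_wrist_torque(): the same for the moment, N m.
- ctrl.get_grip_width(): opening from 0.0 (shut) to 1.0 (fully open).
- ctrl.get_gripper_force(): force on a finger pad.
Only numpy, scipy, OpenCV 4.12 (cv2) and the standard library are available. Lean on these libraries where they do the work, as an engineer would, in place of code of your own. Each camera call takes 0.05 s, during which the arm holds its last target. There are 200 camera calls.

## Working session

There is one attempt and no reset: what is moved stays moved. The work goes in short steps, each a Python script; the robot and the scene stay as the last script left them, time stands still between calls to the robot, and variables do not carry over. Pictures are saved under pics/ and viewed, at most 10 in all, crops included, and the job is handed in when it is done.

```bash
ls; mkdir -p pics
python3 - <<'E'
from plant import ctrl
import cv2,numpy as np
for n in("side","top"):
    c=ctrl.capture(n); cv2.imwrite(f"pics/{n}0.png",c["frame"])
    M=np.array(c["camera_from_world"]); print(n,c["fov_y"],c["cx"],c["cy"],M.round(4).tolist(), (-M[:3,:3].T@M[:3,3]).round(3))
print(ctrl.get_time(),ctrl.get_tool_rot(),ctrl.get_position(),ctrl.get_wrist_force())
E
```

```text
pics
plant.py
side 49.75032910101024 281.85302660810663 208.1440341541085 [[-0.9911, 0.1323, 0.0114, 0.5676], [0.0452, 0.4167, -0.9079, 0.0669], [-0.1249, -0.8994, -0.419, 1.0817], [0.0, 0.0, 0.0, 1.0]] [0.695 0.87  0.508]
top 48.86817768094197 282.255371543648 202.49753363096897 [[-0.0064, -0.9999, -0.0095, -0.0012], [-0.9873, 0.0078, -0.1587, 0.5548], [0.1588, 0.0084, -0.9873, 0.8438], [0.0, 0.0, 0.0, 1.0]] [ 0.414 -0.013  0.921]
0.1 [ 1.44362931e-01  9.89524141e-01 -1.13870672e-03 -1.47588394e-04] [0.1855305  0.62223114 0.21759905] [-1.16038966  0.00898858  0.72241414]
```

View pics/side0.png

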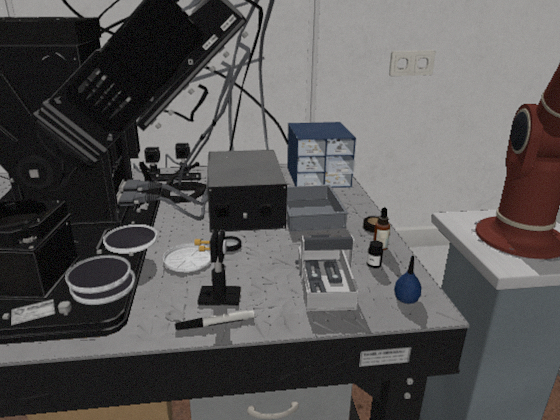

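View pics/top0.png

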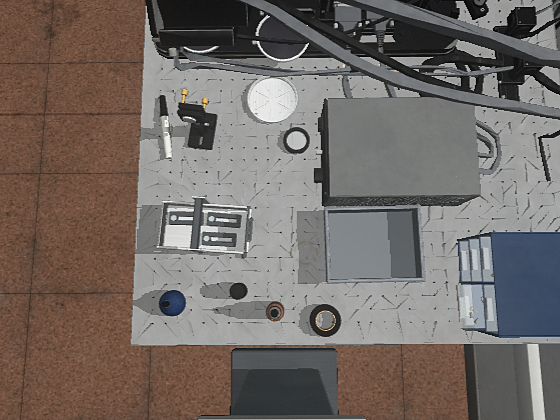

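The side view shows the tray near (328,275), the catch at (315,210) and the film can at (375,255). In the top view the tray spans (160–250, 200–255), its handle bar is at (200,222), the gate is at the right (248,230), and the catch is at (375,245). Next I'll enlarge both.

Run:
```python
import cv2,numpy as np
t=cv2.imread("pics/top0.png")[190:265,150:260]; s=cv2.imread("pics/side0.png")[225:315,290:365]
t=cv2.resize(t,None,fx=4,fy=4,interpolation=cv2.INTER_CUBIC);s=cv2.resize(s,None,fx=4,fy=4,interpolation=cv2.INTER_CUBIC)
o=np.zeros((360,740,3),np.uint8);o[:300,:440]=t;o[:360,440:]=s
cv2.imwrite("pics/crop0.png",cv2.convertScaleAbs(o,alpha=1.3))
```

```text
(no output)
```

View pics/crop0.png

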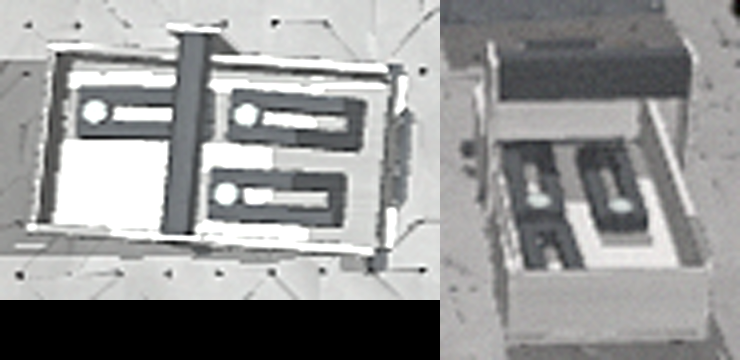

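The enlarged top view shows the bar running from about (197,198) to (193,248), three clamps, and a gate that is roughly shut with a dark lip near (251,228). In the side view the bar's near face has its top corners near (304,237) and (353,237). I'll measure with masks and rays.

```bash
cat > h.py <<'E'
import numpy as np,cv2
from scipy.spatial.transform import Rotation as R
def cal(c):
    M=np.array(c["camera_from_world"]);f=c["frame"].shape[0]/2/np.tan(np.radians(c["fov_y"]/2))
    return M,f,c["cx"],c["cy"]
def ray(k,p):
    M,f,cx,cy=k;d=M[:3,:3].T@np.array([(p[0]-cx)/f,(p[1]-cy)/f,1]);return -M[:3,:3].T@M[:3,3],d/np.linalg.norm(d)
def onz(k,p,z):
    o,d=ray(k,p);return o+d*(z-o[2])/d[2]
def tri(k1,p1,k2,p2):
    A=0;b=0;rs=[ray(k1,p1),ray(k2,p2)]
    for o,d in rs:
        P=np.eye(3)-np.outer(d,d);A=A+P;b=b+P@o
    X=np.linalg.solve(A,b);return X,max(np.linalg.norm((np.eye(3)-np.outer(d,d))@(X-o)) for o,d in rs)
def proj(k,X):
    M,f,cx,cy=k;q=M[:3,:3]@np.asarray(X)+M[:3,3];return np.array([f*q[0]/q[2]+cx,f*q[1]/q[2]+cy])
E
python3 - <<'E'
from plant import ctrl
from h import *
import pickle
t=ctrl.capture("top");s=ctrl.capture("side");pickle.dump((t,s),open("c0.pkl","wb"))
gt=cv2.cvtColor(t["frame"],6);gs=cv2.cvtColor(s["frame"],6)
print("top bar rows");
for r in range(194,252,4): print(r,gt[r,186:210])
print("top gate rows")
for r in range(204,260,5): print(r,gt[r,238:260])
print("top walls cols (190..212),(240..262)")
for c in (165,180,215,240): print(c,gt[196:214,c],gt[240:262,c])
print("side bar cols")
for c in range(304,360,8): print(c,gs[226:256,c])
for r in (238,242,246): print(r,gs[r,296:312],gs[r,344:364])
E
```

```text
top bar rows
194 [168 167 166 167 167 164 163 165 165 165 165 165 164 163 163 166 167 167
 168 170 167 168 165 166]
198 [171 169 172 173 177 168 129  76  57  52  74  77  78  78  67  50  75  75
 103 148 158 172 168 170]
202 [159 147 144 141 133 133 144 138 104  70  94  95  96  98  90  62  65  71
  80  77  74  70  90 152]
206 [119 119 115  94  92  95  89  69  60  86  93  96  94  95  81  63  61  74
  68  65  63  62  58  45]
210 [227 228 228 229 229 231 237 223  59  94  95  98  98  90  64  63 149 246
 235 234 234 235 235 239]
214 [ 93  93  92  91  95  94  89  71  87  95  96  96  99  89  60  70  85 103
 174 169 161 111  87  89]
218 [227 227 226 226 224 233 219  70  89  93  96  98  96  75  63  77  82 105
 172 167 158  93 122 218]
222 [ 93  92  94  92  91  89  73  78  93  95  96  99  95  62  68  78  82 112
 173 169 159  85  89  90]
226 [225 226 227 229 235 218  79  84  94  93  95  96  82  54 127 248 234 229
 225 226 227 232 236 225]
230 [219 218 219 222 230 218  57  90  91  94  98  95  62  62 139 234 223 225
 223 222 221 219 217 219]
234 [214 214 218 222 213 110  71  89  93  95  98  91  58 
[... 2986 characters left out ...]
  86  88  90  88  89  86  84  89  88  74  74  56  56  51  59  55
  54  57  57  53  51  75 125 147 150 166 175 178]
352 [126 125 126 126 130 122 120 121 130 144 158 154 106  81  60  70  68  64
  68  78  83  87  97 101 114 116 129 126 115 122]
238 [ 90  90  82  81  85  80 165 138  77  72  70  75  75  74  75  71] [ 74  72  67  70  71  73  68  65 106 150 139 121 122 128 126 128 126 126
 125 128]
242 [111 130 132 134 127  97  89 130  94  47  55  63  55  60  64  58] [ 59  53  60  55  58  58  59  51  68 130 128 123 127 123 126 123 124 128
 128 125]
246 [125 130 134 151 155 103  92 129  93  51  55  62  58  53  55  58] [ 57  54  56  54  52  55  56  54  83 130 119 114 101  87 118 126 127 131
 127 127]
```

Run:
```python
from h import *
import pickle
t,s=pickle.load(open("c0.pkl","rb"));kt,ks=cal(t),cal(s)
P=lambda a:np.round(a,4)
# bar near-face top/bottom edge centre: side ray x top-view edge plane
o,d1=ray(kt,(193.7,210));_,d2=ray(kt,(189.5,246));n=np.cross(d1,d2)
def pl(p):
    so,sd=ray(ks,p);return so+sd*(n@(o-so))/(n@sd)
C=pl((328.4,238.9));print("bar near top edge: mid",P(C),"ends",P(pl((304,238.9))),P(pl((352.6,238.9))))
z=C[2]
a,b=onz(kt,(193.7,210),z),onz(kt,(189.5,246),z);print("yaw bar edge",np.degrees(np.arctan2(*(b-a)[[1,0]])))
print("bar bottom z (side ray at bar y):",P(ray(ks,(328.4,249.7))[0]+ray(ks,(328.4,249.7))[1]*((C[1]-ks[0][:3,:3].T[1]@-ks[0][:3,3])/ray(ks,(328.4,249.7))[1][1])))
for z in(.044,.050):
    N=[onz(kt,p,z) for p in((165,201.2),(215,204.5),(240,206.4))];S=[onz(kt,p,z) for p in((165,247),(180,248),(215,250.3),(240,252.2))]
    for L in(N,S): print(z,"wall",P(L[0][:2]),P(L[-1][:2]),"dir deg",np.degrees(np.arctan2(*(L[-1]-L[0])[[1,0]])))
# rear rim corners, side+top
for pt,ps in(((161.5,201.0),(307,291.3)),((156.5,247.3),(356.3,292))): print("rear corner",*map(P,tri(kt,pt,ks,ps)))
for z in(.06,.067,.073): print("lip",z,P(onz(kt,(246,229),z)[:2]),P(onz(kt,(252,229),z)[:2]))
g=cv2.cvtColor(t["frame"],6)
print(g[245,318:332],g[245,412:432]);print(g[200:214,375],g[270:290,375]); print(g[212,318:332],g[275,318:332],g[212,412:432],g[275,412:432])
```

```text
bar near top edge: mid [0.508  0.1544 0.1074] ends [0.5529 0.1502 0.1079] [0.4633 0.1586 0.107 ]
yaw bar edge 174.75994914874994
bar bottom z (side ray at bar y): [0.5068 0.1544 0.0845]
0.044 wall [0.5592 0.2208] [0.5479 0.0761] dir deg -94.45379047313993
0.044 wall [0.4711 0.2179] [0.4603 0.0754] dir deg -94.33734769675921
0.05 wall [0.5582 0.2192] [0.547  0.0755] dir deg -94.45379047313993
0.05 wall [0.4707 0.2163] [0.46   0.0747] dir deg -94.33734769675921
rear corner [0.5593 0.227  0.0463] 0.0001
rear corner [0.4717 0.2341 0.0425] 0.001
lip 0.06 [0.5026 0.0629] [0.5025 0.0516]
lip 0.067 [0.5019 0.0622] [0.5018 0.0511]
lip 0.073 [0.5013 0.0617] [0.5012 0.0507]
[109 102 124 123 123 129 114  56 110 137 137 133 136 135] [ 99  94  59  55  57  55  48  70 143 133 133 128 162 160 159 163 162 165
 167 140]
[ 72  49  50  90  50  46 144 150 168  60  48  43 118 139] [136 134 136 139 135 136 139 142  60 138 160 116 135 176 172 166 171 170
 166 168]
[120 120 121 124 122  92  63 136 170 141  55  45  44  47] [121 125 125 124 127 126 129 121  76 104 150 148 148 135] [ 47  53  56  54  49  85 152 142 141 166 167 167 165 163 165 160 110 122
 146 161] [100  99 101  96  63  59  58  60  53  77 142 146 141 150 168 166 162 162
 161 162]
```

```bash
cat >> h.py <<'E'
T0=np.array([.5085,.149,0.]);YAW=np.radians(-94.6)
def axes(yaw,phi):  # tray x,z axes when tilted gate-down by phi
    h=np.array([np.cos(yaw),np.sin(yaw),0]);Z=np.array([0,0,1.])
    return h*np.cos(phi)-Z*np.sin(phi),h*np.sin(phi)+Z*np.cos(phi)
def q(x,y,z): return R.from_matrix(np.c_[x,y,z]).as_quat()
def qgrip(yaw,phi,s=1):
    d,u=axes(yaw,phi);y=s*d;return q(np.cross(y,-u),y,-u)
def qpush(yaw,s=1):
    d,u=axes(yaw,0);x=s*d;return q(x,np.cross(-u,x),-u)
def tray(p,o=T0,yaw=YAW,phi=0.): # tray (x,z) -> world
    d,u=axes(yaw,phi);return np.array(o)+p[0]*d+p[1]*u
GRIP=(0.,.097-.019)  # TCP in tray when gripping
def tip(edge,phi,yaw,s=1): # TCP pose with the gate edge at a given world point
    d,u=axes(yaw,phi);return np.array(edge)+(GRIP[0]-.138)*d+(GRIP[1]-.010)*u,qgrip(yaw,phi,s)
E
python3 - <<'E'
from plant import ctrl
from h import *
import pickle
t,s=pickle.load(open("c0.pkl","rb"));kt=cal(t)
P=lambda a:np.round(a,3)
for p in((325.5,245),(424,245),(375,206),(375,282),(324.5,212),(326,275)): print(P(onz(kt,p,.045)))
print("can",P(onz(kt,(238,290),.052)))
c=np.mean([onz(kt,(325.5,245),.045)[1],onz(kt,(424,245),.045)[1]]);cx=np.mean([onz(kt,(375,206),.045)[0],onz(kt,(375,282),.045)[0]]);print("catch",cx,c)
def ik(p,o):
    j=ctrl.solve_ik(p,o);return None if j is None else P(j).tolist()
for sg in(1,-1):
    print(sg,"push",ik(tray((.04,.15)),qpush(YAW,sg)),ik(tray((.1155,.01)),qpush(YAW,sg)))
    print("grip",ik(tray(GRIP),qgrip(YAW,0,sg)))
    for yaw in(-90,-94.6,-100,-80):
        e=np.array([cx,c+.035,.06])
        print(yaw,[ik(*tip(e+[0,0,.06*(f==0)],np.radians(f),np.radians(yaw),sg)) for f in(0,20,44)])
E
```

```text
[ 0.473 -0.086  0.045]
[ 0.471 -0.272  0.045]
[ 0.547 -0.183  0.045]
[ 0.403 -0.177  0.045]
[ 0.536 -0.086  0.045]
[ 0.417 -0.086  0.045]
can [0.39  0.078 0.052]
catch 0.4748428978890449 -0.17921678414284614
1 push [0.014, 0.522, -0.398, 1.883, 0.276, 0.79, 2.529] [0.137, 0.739, -0.377, 2.035, 0.577, 0.472, 2.388]
grip [-0.712, 0.697, 0.611, 1.935, -0.607, 0.701, -1.382]
-90 [[-0.607, 0.499, 0.85, 1.97, -0.483, 0.886, -1.073], [-0.171, 0.535, 0.639, 1.954, -0.743, 1.048, -0.669], [0.206, 0.668, 0.55, 1.794, -0.858, 1.495, -0.414]]
-94.6 [[-0.604, 0.521, 0.862, 1.943, -0.501, 0.906, -1.139], [-0.174, 0.536, 0.642, 1.955, -0.769, 1.032, -0.73], [0.212, 0.654, 0.551, 1.826, -0.899, 1.46, -0.447]]
-100 [[-0.599, 0.547, 0.876, 1.91, -0.522, 0.93, -1.215], [-0.177, 0.537, 0.647, 1.956, -0.798, 1.011, -0.802], [0.218, 0.636, 0.553, 1.866, -0.947, 1.417, -0.484]]
-80 [[-0.62, 0.458, 0.847, 2.029, -0.457, 0.851, -0.91], [-0.168, 0.534, 0.632, 1.953, -0.684, 1.08, -0.536], [0.187, 0.699, 0.548, 1.726, -0.772, 1.564, -0.335]]
-1 push [-0.517, 0.52, 0.389, 1.9, -0.273, 0.774, -0.058] [-0.246, 0.72, 0.204, 2.046, -0.345, 0.407, 0.147]
grip [-0.314, 0.619, -0.018, 1.922, 0.019, 0.601, 1.146]
-90 [[-0.152, 0.388, 0.164, 1.958, -0.086, 0.802, 1.631], [0.242, 0.466, 0.019, 1.942, -0.455, 0.88, 2.149], [0.556, 0.61, -0.017, 1.782, -0.661, 1.28, 2.482]]
-94.6 [[-0.155, 0.405, 0.172, 1.93, -0.093, 0.815, 1.558], [0.239, 0.466, 0.024, 1.943, -0.476, 0.857, 2.089], [0.499, 0.597, 0.09, 1.817, -0.744, 1.273, 2.504]]
-100 [[-0.157, 0.423, 0.184, 1.897, -0.102, 0.83, 1.476], [0.234, 0.466, 0.032, 1.943, -0.501, 0.83, 2.018], [0.412, 0.588, 0.241, 1.86, -0.848, 1.28, 2.536]]
-80 [[-0.143, 0.354, 0.151, 2.017, -0.075, 0.776, 1.798], [0.247, 0.467, 0.013, 1.941, -0.406, 0.927, 2.281], [0.632, 0.646, -0.187, 1.711, -0.501, 1.325, 2.458]]
```

```bash
python3 - <<'E'
from plant import ctrl
from h import *
P=lambda a:np.round(a,3)
o=qpush(YAW,-1)
ctrl.close(10)
ctrl.move_ptp(tray((.042,.20)),o)
print("t",ctrl.get_time(),P(ctrl.get_position()))
print(ctrl.movel(tray((.042,.052)),rate=.12,contact_N=5),P(ctrl.get_wrist_force()))
r=.042
for a in range(0,81,16):
    th=np.radians(a)
    c=ctrl.movel(tray((.081+r*np.sin(th)-.0075,.010+r*np.cos(th))),rate=.05,contact_N=5)
    print(a,c,P(ctrl.get_position()),P(ctrl.get_wrist_force()))
    if c: break
else:
    c=ctrl.movel(tray((.1155,.004)),rate=.02,contact_N=3.5)
    print("press",c,P(ctrl.get_position()),P(ctrl.get_wrist_force()))
    ctrl.movel(tray((.1155,.16)),rate=.2)
print("t",ctrl.get_time())
for n in("side","top"): cv2.imwrite(f"pics/{n}1.png",ctrl.capture(n)["frame"])
E
python3 - <<'E'
import cv2,numpy as np
t=cv2.imread("pics/top1.png")[185:275,150:290]; s=cv2.imread("pics/side1.png")[180:315,270:380]
o=np.zeros((405,750,3),np.uint8);o[:270,:420]=cv2.resize(t,None,fx=3,fy=3);o[:405,420:]=cv2.resize(s,None,fx=3,fy=3)
cv2.imwrite("pics/crop1.png",cv2.convertScaleAbs(o,alpha=1.3))
E
```

```text
t 3.825 [0.505 0.109 0.2  ]
False [ 0.824 -0.732  0.256]
0 False [0.503 0.076 0.052] [-1.18   0.083  0.209]
16 False [0.502 0.064 0.05 ] [ 0.565 -0.054  0.412]
32 False [0.501 0.053 0.045] [-0.204  0.417 -1.021]
48 False [0.5   0.044 0.038] [-0.155 -0.067  0.011]
64 False [0.499 0.038 0.028] [-0.273  0.046  0.788]
80 False [0.499 0.034 0.017] [ 0.554  0.453 -0.878]
press True [0.5   0.034 0.01 ] [-2.639 -0.369  8.34 ]
t 9.2667
```

View pics/crop1.png

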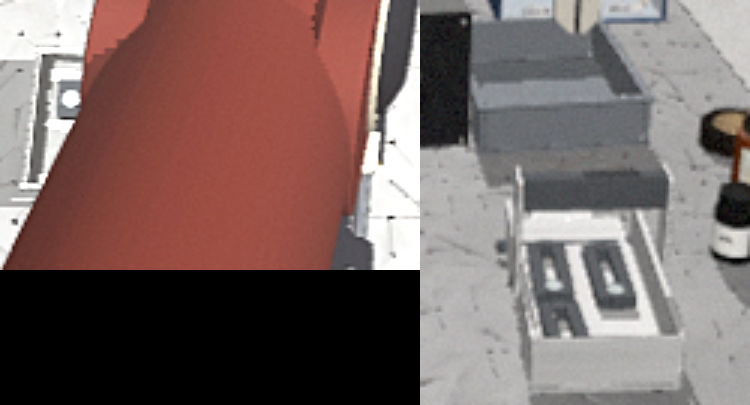

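The gate press stopped at z = 0.010, which is floor level, so the gate has reached its stop. The side crop shows the tray flat with no tab behind the bar, and the catch clear. I'll check whether the tray shifted and measure the catch rim height from two views.

Run:
```python
from h import *
import pickle
t,s=pickle.load(open("c0.pkl","rb"));kt,ks=cal(t),cal(s)
a=cv2.cvtColor(s["frame"],6);b=cv2.cvtColor(cv2.imread("pics/side1.png"),6)
for c in(320,336): print(a[234:254,c],b[234:254,c])
for r in(243,): print(a[r,298:310],b[r,298:310],a[r,346:360],b[r,346:360])
for c in(320,340): print(a[286:296,c],b[286:296,c],a[304:312,c],b[304:312,c])
d,_=cv2.phaseCorrelate(np.float32(a[255:312,298:362]),np.float32(b[255:312,298:362]),cv2.createHanningWindow((64,57),cv2.CV_32F));print("shift",d)
# catch near rim corners: side crop -> pixels
for pt,ps in(((325.0,206.5),(270+(470-420)/3,180+105/3)),((326.0,281.5),(270+(650-420)/3,180+100/3))): 
    X,e=tri(kt,pt,ks,ps);print("catch rim corner",X.round(4),round(e,4))
```

```text
[ 79  63  63  70  75  67  63  61  59  59  52  58  58  59  57  62 107 143
 135 137] [ 88  87  92  82  79  71  59  62  58  58  59  61  61  55  57  73 137 181
 182 184]
[ 85  83  82  75  75  66  59  55  62  55  59  58  56  56  56  82 128 140
 136 142] [ 88  85  74  56  56  64  60  59  58  58  54  58  56  62  56  77 116 125
 140 161]
[124 125 130  98  89 132  92  53  58  57  57  57] [124 129 131 101  95 133  97  51  57  57  56  58] [ 56  55  57  53  58  50  64 121 115 125 123 121 125 125] [ 56  53  60  57  57  52  68 123 119 126 122 129 129 130]
[ 66  60  52  48  80 117 128 147 132 134] [ 71  64  58  47  79 117 126 148 134 139] [130 131 131 133 139 125 116  85] [132 134 134 138 141 125 118  88]
[143 181 176 177 177 166 136 135 136 134] [144 183 181 180 184 169 139 135 139 133] [136 136 134 126 122 128  99  85] [136 136 137 131 123 127 101  84]
shift (-0.03666900999628098, 0.017759095691104676)
catch rim corner [ 0.5483 -0.0876  0.0425] 0.0017
catch rim corner [ 0.4043 -0.0862  0.0405] 0.0003
```

Run:
```python
from plant import ctrl
from h import *
P=lambda a:np.round(a,3)
ctrl.movel(tray((.1155,.20)),rate=.2)
ctrl.release()
o=qgrip(YAW,0)
ctrl.move_ptp(tray((0,.20)),o)
print("t",ctrl.get_time(),P(ctrl.get_position()))
print(ctrl.movel(tray(GRIP),rate=.1,contact_N=6),P(ctrl.get_wrist_force()))
ctrl.close(50);ctrl.hold(.3)
print("width mm",ctrl.get_grip_width()*93,ctrl.get_gripper_force(),P(ctrl.get_wrist_force()))
ctrl.movel(tray((0,.078+.11)),rate=.1);ctrl.hold(.2)
print(P(ctrl.get_position()),P(ctrl.get_wrist_force()),P(ctrl.get_wrist_torque()),ctrl.get_grip_width()*93,ctrl.get_time())
for n in("side","top"): cv2.imwrite(f"pics/{n}2.png",ctrl.capture(n)["frame"])
a=cv2.imread("pics/side2.png")[100:320,250:390];b=cv2.imread("pics/top2.png")[150:370,130:320]
cv2.imwrite("pics/crop2.png",cv2.convertScaleAbs(np.hstack([cv2.resize(x,None,fx=2.4,fy=2.4) for x in(a,b)]),alpha=1.3))
```

```text
t 12.5417 [0.508 0.149 0.2  ]
False [0.06  0.476 0.296]
width mm 12.041935493789703 49.99767601490021 [-0.358 -1.484 -0.172]
[0.508 0.149 0.187] [-0.728  0.394 -8.375] [0.047 0.185 0.067] 11.307459076548536 16.8917
```

View pics/crop2.png

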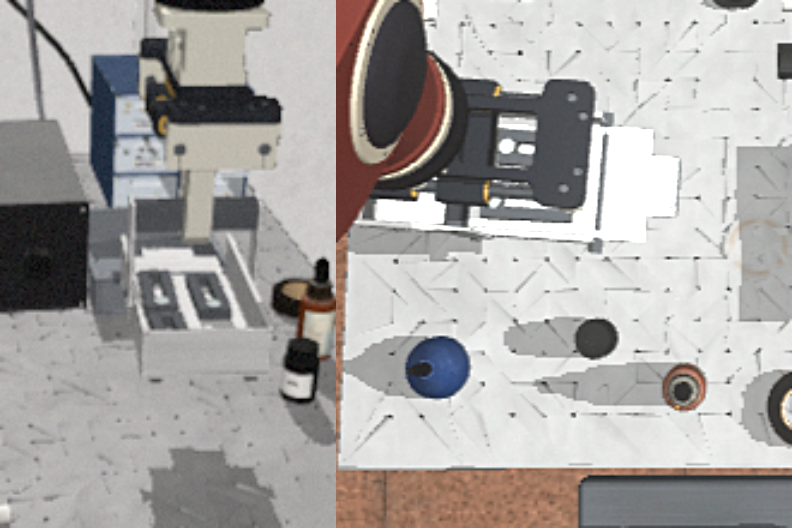

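The side and top crops show the tray hanging level from the bar, the gate open and level with its tab at the right, and the clamps still inside. Next I'll carry it over and tip it about the gate edge.

Run:
```python
from plant import ctrl
from h import *
P=lambda a:np.round(a,3)
Y=np.radians(-90);E=np.array([.475,-.137,0])
wp=[(0,.12,.12),(9,.09,.08),(18,.060,.05)]+[(a,.060,.035) for a in(25,32,38,44)]
for a,z,v in wp:
    ctrl.movel(*tip(E+[0,0,z],np.radians(a),Y),rate=v)
    print(a,round(ctrl.get_time(),2),P(ctrl.get_position()),P(ctrl.get_wrist_force()))
ctrl.hold(1.0)
print(P(ctrl.get_wrist_force()),ctrl.get_grip_width()*93,ctrl.get_time())
for n in("side","top"): cv2.imwrite(f"pics/{n}3.png",ctrl.capture(n)["frame"])
a=cv2.imread("pics/side3.png")[100:300,230:390];b=cv2.imread("pics/top3.png")[150:350,260:450]
cv2.imwrite("pics/crop3.png",cv2.convertScaleAbs(np.hstack([cv2.resize(x,None,fx=2.2,fy=2.2) for x in(a,b)]),alpha=1.4))
```

```text
0 18.41 [0.475 0.002 0.188] [-0.331 -0.207 -9.008]
9 18.75 [ 0.475 -0.014  0.179] [ 0.83   0.462 -7.959]
18 19.28 [ 0.475 -0.026  0.167] [ 1.031 -0.069 -9.086]
25 19.97 [ 0.475 -0.04   0.18 ] [ 1.251  0.756 -7.859]
32 20.65 [ 0.475 -0.056  0.191] [ 1.157  0.141 -8.415]
38 21.26 [ 0.475 -0.07   0.199] [ 0.522 -0.403 -5.036]
44 21.87 [ 0.475 -0.085  0.205] [-1.144  0.443 -5.39 ]
[ 0.399 -0.85  -5.37 ] 11.744180737796514 22.8667
```

View pics/crop3.png

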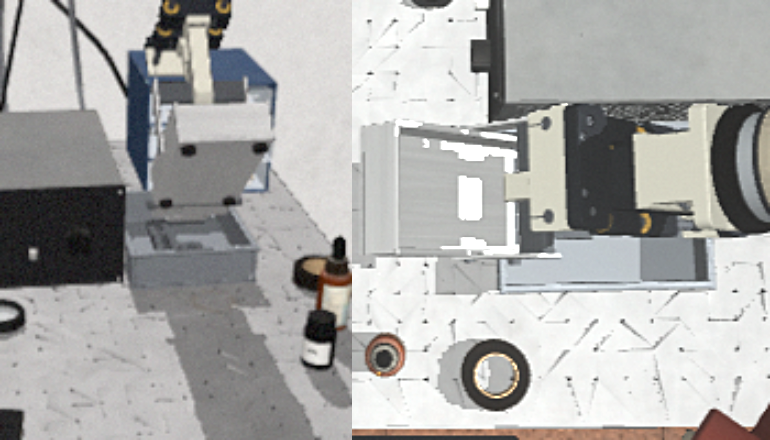

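Weight on the wrist fell from 8.4 to 5.4 N, which accounts for all three clamps. The picture shows the tipped tray with its floor empty and a clamp lying in the catch at crop position (185,235). I'll take the tray back and set it down.

Run:
```python
from plant import ctrl
from h import *
P=lambda a:np.round(a,3)
Y=np.radians(-90);E=np.array([.475,-.137,0])
for a,z,v in[(44,.11,.08),(22,.13,.08),(0,.13,.1)]: ctrl.movel(*tip(E+[0,0,z],np.radians(a),Y),rate=v)
o=qgrip(YAW,0)
ctrl.movel(tray((0,.198)),o,rate=.12)
ctrl.movel(tray((0,.086)),rate=.1);ctrl.hold(.3)
c=ctrl.movel(tray((0,.074)),rate=.012,contact_N=3)
print(c,P(ctrl.get_position()),P(ctrl.get_wrist_force()),ctrl.get_time())
ctrl.hold(.2);ctrl.release();ctrl.hold(.2)
ctrl.movel(tray((0,.24)),rate=.12)
ctrl.move_ptp([.35,.50,.3],o) if ctrl.solve_ik([.35,.50,.3],o) is not None else print("no ik")
ctrl.hold(.3);print(ctrl.get_time(),P(ctrl.get_wrist_force()))
for n in("side","top"): cv2.imwrite(f"pics/{n}4.png",ctrl.capture(n)["frame"])
cv2.imwrite("pics/fin.png",cv2.convertScaleAbs(np.vstack([cv2.imread("pics/top4.png")[60:350,130:530],cv2.imread("pics/side4.png")[130:330,100:500]]),alpha=1.3))
```

```text
True [0.508 0.149 0.078] [-0.391 -0.095  6.024] 28.9333
33.9333 [0.159 0.732 0.034]
```

View pics/fin.png

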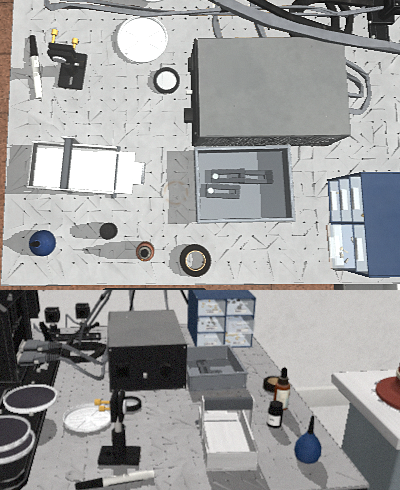

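The tray is flat, empty and released with its gate level, near (75,165). The clamps lie in the catch at (205–270, 170–195), two of them overlapping, and the other items are where they were.

```bash
python3 -c "
from plant import ctrl
print(ctrl.hand_in())"
```

```text
the job is handed in; nothing more can be done
None
```

The job is handed in at about 34 s of the 64 s allowed: the gate was lowered level on the bench, all three clamps were tipped into the catch tray, and the empty tray was set back flat where it started and released, with the other items left undisturbed.

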